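# Nest the wide angle offcut on its saddle

## Task

Tidy up the wide steel angle offcut: set it ridge up over the matching angle stub fixed on the timber block, nested fully home with its legs flat along the stub's legs and its length centred on the stub, and let go of it. Leave the narrow angle and the square channel offcut where they lie.

Things in the scene. Friction and masses are not known exactly. Their poses are not given: they have to be found in the camera images.
- wide_angle: The loose WIDE dark grey steel angle offcut, to be nested: legs 50 mm, 5 mm thick, at 90 degrees, 60 mm long, about 0.23 kg. Lies like a tent, ridge up: 39 mm high, 71 mm across the toes. Origin: centre of its underside at worktop height; x along the ridge, z up. Its end faces (x = +-30 mm) are upright and can be gripped, 60 mm apart, near the ridge (steel on the centre line only 32 to 39 mm up).
- narrow_angle: A bystander: dark grey steel angle offcut with narrower legs, 32 mm wide and 5 mm thick, 60 mm long, lying ridge up, 26 mm high and 45 mm wide across the toes. Not to be moved. Origin: centre of its underside; x along the ridge, z up.
- channel: A bystander: dark grey steel channel (square U) offcut lying open side down, flat on top, 60 mm long (x), 56 mm wide (y), 39 mm high. Not to be moved. Origin: centre of its underside; z up.
- saddle: Fixed timber block 36 (x) x 80 (y) x 25 mm high with a dark grey steel angle stub on top, ridge up along x, same section as the wide offcut but 40 mm long, centred; its ridge is 64 mm above the worktop. Origin: centre of the underside at worktop height; z up. Nested and centred, the wide offcut's origin is 32 mm above this one, its ends 10 mm past the stub's; beyond them is finger room.
Mind the look-alikes: they are no part of the job. What is shaped like the wide_angle but red is not meant.

How it is judged:
By the outcome, as a careful person would: the job done as asked, in the order asked, and still so for the second after the job is handed in, with the robot touching nothing.
It also fails if it takes over 38 s, if anything falls off the work surface, if the arm or the gripper's body presses on something with over 40 N, if the wrist force passes 120 N, or if a joint passes its speed limit or range.

## Robot

A 7-joint arm with a two-finger parallel gripper is mounted at the origin on the work surface. World frame = base frame: x ahead of the robot, y to its left, z up, the work surface at z = 0. Lengths are in m, angles in rad, forces in N, time in s.
With the tool pointing down it reaches from about 0.375 to 0.925 m from the base axis. Payload 3.1 kg.
Tool frame: the origin (TCP) lies midway between the tips of the shut fingers; the grasp point (between the pads) lies 19 mm behind it; z points along the fingers, y is the line along which they close (so a half turn about z gives the same grasp; the last joint's range is limited). The gripper opens to 85 mm and grips with 20 to 120 N. Pads are 22 mm wide; open, the fingers measure 114 mm over their backs; the gripper's body (76 mm by 85 mm) begins 54 mm behind the grasp point. The pads swing forward as they close: fully open they stand 13 mm farther back than shut.
Start: joints at [-1.302, 0.383, 0.044, 1.598, -0.018, 1.161, -0.05], TCP at [0.233, 0.607, 0.231] pointing down, gripper open.
Joint ranges: [-2.61, 2.61], [-0.41, 2.15], [-1.48, 1.57], [0, 2.5], [-1.57, 4.71], [0.05, 1.97], [-2.85, 2.85]. Speed limits (rad/s): [2.79, 2.79, 3.14, 3.14, 3.14, 3.14, 3.14].

## Interface

Orientations are given as a unit quaternion [w, x, y, z].
In Python, from plant import * gives the robot as it stands.
- The arm moves only by the tool play_rows, never from a script. Its argument "moves" is text: rows parted by semicolons, each of 5 numbers parted by spaces: the shift along the tool's x, y, z in m, then the turn about the tool's z in units of 5 degrees (1.0 is 5 degrees), then the gripper command: -1 is shut, 1 is fully open, values between are in proportion. In form: dx dy dz turn grip; .... A call has 1 to 12 rows; each row is the pose to reach, as a shift and turn from the pose commanded when the call began, along the tool's axes at that moment; what a row does not reach only later rows make up. A row lasts 1/10 s, in which the tool goes at most 50 mm and 8.59 degrees, less where a joint would pass 70% of its speed; a pose out of reach is approached as far as the arm can. A call with a gripper value outside its range is refused whole. The fingers move at their own pace and stop on an object; "squeeze" is the grip in N (left out, the last holds). Time passes only in rows, so rows that repeat a pose let the fingers close. It gives the time, the measured TCP pose, the force, the opening and the grip force at its end, in the units of the state.
- read_state(): the state, without advancing time (a new reading comes with each control period).
- get_image(name): name is "scene" or "top" or "wrist"; returns a dict with "frame" (384x512x3 uint8, blue, green, red), "mtx" (3x3 intrinsics, pixels), "dist" ([k1, k2, p1, p2, k3] as OpenCV has them; the pictures are not rectified), "T" (4x4, takes a point from camera to world coordinates). Camera axes: x right, y up, looking along -z (the intrinsics and any distortion apply to the point x, -y, -z); pixel columns grow to the right and rows downward; lengths in m; the calibration is good to about 2 mm. A picture is of the moment at which its call begins. There is no depth.
- sign_off(): hands the job in; it is judged then, once.
The state is a dict: "clock": time; "joints": joint angles; "qd": joint speeds; "effort": joint torques, N m; "position": TCP position; "eef_rot": TCP orientation; "force": force on the tool from outside, world axes, zero at the start; "moment": the same for the moment, N m; "finger_gap": finger opening in m; "gripper_force": force on a finger pad.
Only numpy, scipy, OpenCV 4.12 (cv2) and the standard library are available. Lean on these libraries where they do the work, as an engineer would, in place of code of your own. Each camera call takes 0.05 s, during which the arm holds its last target. There are 200 camera calls.

## Working session

There is one attempt and no reset: what is moved stays moved. The work goes in short steps, Python scripts to look and compute and a tool call to move; the robot and the scene stay as the last step left them, time stands still between calls to the robot, and variables do not carry over. Pictures are saved under pics/ and viewed, at most 10 in all, crops included, and the job is handed in when it is done.

Besides the shell and the picture viewer there is one more tool, called after "Request:" as a command line: name --argument value ..., lists and objects as JSON in quotes. play_rows: Moves the arm, as the interface text tells. Its arguments: {"type":"object","properties":{"moves":{"type":"string"},"squeeze":{"type":"number"}},"required":["moves"]}

```bash
mkdir -p pics; cat > h.py <<'E'
from plant import *
import numpy as np, cv2
def ray(im,uv):
    p=cv2.undistortPoints(np.array([[uv]],float),np.array(im["mtx"]),np.array(im["dist"]))[0,0]
    T=np.array(im["T"]); d=T[:3,:3]@np.array([p[0],-p[1],-1.0]); return T[:3,3],d
def onz(im,uv,z):
    o,d=ray(im,uv); return o+d*(z-o[2])/d[2]
def proj(im,P):
    T=np.linalg.inv(np.array(im["T"])); c=T[:3,:3]@np.array(P)+T[:3,3]
    return cv2.projectPoints(np.array([[c[0],-c[1],-c[2]]]),np.zeros(3),np.zeros(3),np.array(im["mtx"]),np.array(im["dist"]))[0].ravel()
E
python3 - <<'E'
from h import *
a=get_image("top");b=get_image("scene")
np.savez("a.npz",**a);np.savez("b.npz",**b)
cv2.imwrite("pics/top.png",a["frame"]);cv2.imwrite("pics/scene.png",b["frame"])
s=read_state();print(s["clock"],s["position"],s["eef_rot"],s["finger_gap"],s["force"])
E
```

```text
0.1 [0.23279391 0.60595617 0.22998805] [-1.50156412e-04  1.82319761e-01  9.83238539e-01 -1.20765568e-03] 0.08549853153223518 [ 0.9956665  -0.04047756  0.36142352]
```

View pics/top.png

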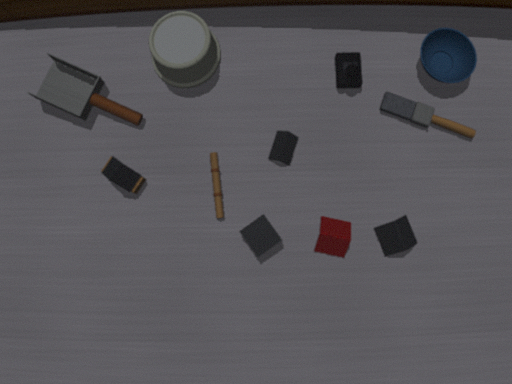

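View pics/scene.png

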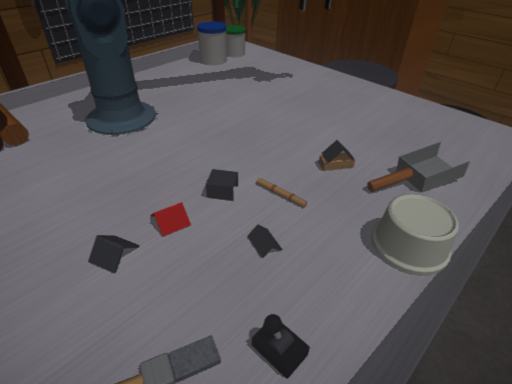

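Top candidates: (396,236) is a tent with a ridge and wide legs, (261,237) looks like the flat channel, (283,148) like the narrow angle, and (333,237) is red, so not meant. The saddle is at (124,175). I'll confirm in one crop.

```bash
python3 - <<'E'
from h import *
a=dict(np.load("a.npz"));b=dict(np.load("b.npz"))
def c(im,u,v,r=32,s=6):
    p=im["frame"][v-r:v+r,u-r:u+r]; p=cv2.resize(p,(264,264),interpolation=cv2.INTER_CUBIC); return np.clip(p.astype(float)*2.2,0,255).astype(np.uint8)
t=np.hstack([c(a,396,236),c(a,124,175),c(a,261,237)]);q=np.hstack([c(b,112,252),c(b,337,156),c(b,222,184)])
cv2.imwrite("pics/c1.png",np.vstack([t,q]))
for n,im,l in (("top",a,[(396,236),(261,237),(283,148),(333,237),(124,175)]),("scene",b,[(112,252),(222,184),(264,240),(337,160)])):
    print(n,np.round(im["T"],2).tolist()); 
    for p in l: print(p,np.round(onz(im,p,.03),3))
E
```

```text
top [[-0.02, 0.99, -0.11, 0.46], [-1.0, -0.02, -0.01, -0.02], [-0.02, 0.11, 0.99, 0.86], [0.0, 0.0, 0.0, 1.0]]
(396, 236) [ 0.463 -0.274  0.03 ]
(261, 237) [ 0.467 -0.017  0.03 ]
(283, 148) [ 0.637 -0.063  0.03 ]
(333, 237) [ 0.464 -0.153  0.03 ]
(124, 175) [0.592 0.247 0.03 ]
scene [[0.72, -0.45, 0.53, 0.94], [0.7, 0.45, -0.56, -0.41], [0.01, 0.77, 0.64, 0.51], [0.0, 0.0, 0.0, 1.0]]
(112, 252) [ 0.485 -0.289  0.03 ]
(222, 184) [ 0.479 -0.024  0.03 ]
(264, 240) [ 0.655 -0.079  0.03 ]
(337, 160) [0.606 0.235 0.03 ]
```

View pics/c1.png

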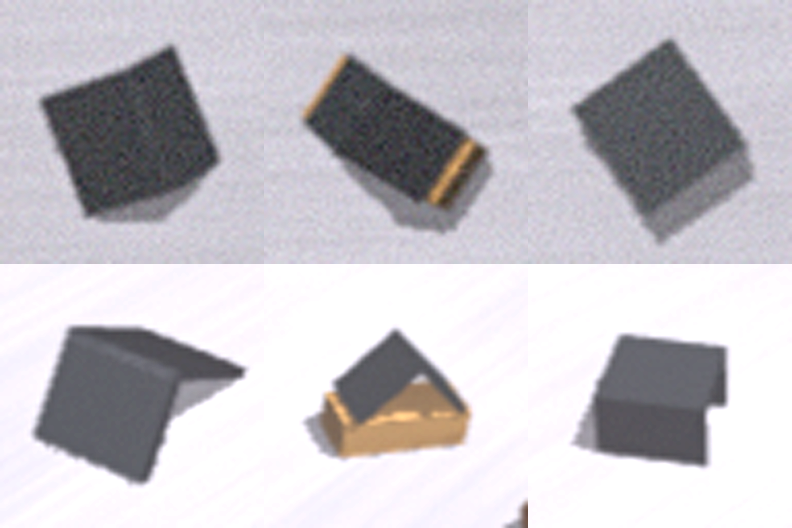

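The crop confirms it: the wide tent at top (396,236) has a ridge and 90° legs, so it is the wide angle. (261,237) is a flat-topped channel. The saddle at (124,175) is the stub on timber. Next I'll measure poses from the top view.

```bash
cat >> h.py <<'E'
def quad(im,m):
    cs=cv2.findContours(m,cv2.RETR_EXTERNAL,cv2.CHAIN_APPROX_NONE)[0]
    c=max(cs,key=cv2.contourArea); return c
def rel(P,yaw_deg):
    """tool shift and turn units to reach TCP P with tool y along yaw (mod 180)"""
    from scipy.spatial.transform import Rotation as R
    s=read_state(); q=s["eef_rot"]; M=R.from_quat([q[1],q[2],q[3],q[0]]).as_matrix()
    d=M.T@(np.array(P)-s["position"]); cur=np.degrees(np.arctan2(M[1,1],M[0,1]))
    dy=(yaw_deg-cur+90)%180-90
    print("t",s["clock"],"pos",np.round(s["position"],4),"yaw",round(cur,2),"shift",np.round(d,4),"turn",round(-dy/5,2),"gap",s["finger_gap"],"tilt",np.round(M[:,2],4)); return d,-dy/5
E
python3 - <<'E'
from h import *
a=dict(np.load("a.npz"))
f=cv2.GaussianBlur(a["frame"],(3,3),0).astype(int); g=f.max(2); print(np.median(g))
for n,(u,v),z in (("wide",(396,236),.0035),("saddle",(124,175),.0285)):
    m=np.zeros(g.shape,np.uint8); r=32
    sub=g[v-r:v+r,u-r:u+r]; m[v-r:v+r,u-r:u+r]=(sub<65)*255
    if n=="saddle": m=cv2.bitwise_and(m,(((f[...,2]-f[...,0])<12)*255).astype(np.uint8))
    m=cv2.morphologyEx(m,cv2.MORPH_OPEN,np.ones((3,3)))
    c=quad(a,m); print(n,cv2.contourArea(c))
    W=np.array([onz(a,p[0],z)[:2] for p in c])
    rc=cv2.minAreaRect((W*1000).astype(np.float32)); print(rc)
    q=cv2.boxPoints(cv2.minAreaRect(c)); print(np.round(q,1).tolist())
E
```

```text
97.0
wide 1110.0
((458.8880920410156, -281.9425354003906), (70.98089599609375, 70.76673126220703), 19.836746215820312)
[[373.1000061035156, 227.8000030517578], [405.8999938964844, 214.6999969482422], [419.3999938964844, 248.39999389648438], [386.6000061035156, 261.6000061035156]]
saddle 804.0
((586.0989990234375, 248.19744873046875), (88.12162780761719, 48.54800033569336), 54.17008590698242)
[[98.5999984741211, 175.6999969482422], [113.19999694824219, 155.3000030517578], [148.5, 180.5], [133.89999389648438, 200.89999389648438]]
```

```bash
python3 - <<'E'
from h import *
rel([.42,.35,.23],46);rel([.463,-.05,.23],35);rel([.463,-.278,.2],21)
E
```

```text
t 0.1 pos [0.2328 0.606  0.23  ] yaw 68.99 shift [-0.2665 -0.1718  0.0004] turn 4.6 gap 0.08549853153223518 tilt [-7.0e-04 -2.3e-03 -1.0e+00]
t 0.1 pos [0.2328 0.606  0.23  ] yaw 68.99 shift [-0.4501 -0.5298  0.0013] turn 6.8 gap 0.08549853153223518 tilt [-7.0e-04 -2.3e-03 -1.0e+00]
t 0.1 pos [0.2328 0.606  0.23  ] yaw 68.99 shift [-0.5318 -0.7426  0.0319] turn 9.6 gap 0.08549853153223518 tilt [-7.0e-04 -2.3e-03 -1.0e+00]
```

Request:
play_rows --moves "-0.267 -0.172 0 4.6 1;-0.267 -0.172 0 4.6 1;-0.267 -0.172 0 4.6 1;-0.267 -0.172 0 4.6 1;-0.267 -0.172 0 4.6 1;-0.267 -0.172 0 4.6 1;-0.45 -0.53 0 6.8 1;-0.45 -0.53 0 6.8 1;-0.45 -0.53 0 6.8 1;-0.45 -0.53 0 6.8 1;-0.45 -0.53 0 6.8 1;-0.45 -0.53 0 6.8 1"

```text
clock: 1.3
position: [0.4477, 0.065, 0.231]
eef_rot: [-0.0, 0.462, 0.887, 0.0]
force: [2.0, 0.5, 0.5]
finger_gap: 0.0852
gripper_force: 0.0
```

```bash
python3 - <<'E'
from h import *
rel([.463,-.278,.2],21)
E
```

```text
t 1.3 pos [0.4477 0.065  0.231 ] yaw 35.0 shift [-0.2897 -0.1842  0.0309] turn 2.8 gap 0.08516212886354362 tilt [-3.e-04  4.e-04 -1.e+00]
```

Request:
play_rows --moves "-0.29 -0.184 0.03 2.8 1;-0.29 -0.184 0.03 2.8 1;-0.29 -0.184 0.03 2.8 1;-0.29 -0.184 0.03 2.8 1;-0.29 -0.184 0.03 2.8 1;-0.29 -0.184 0.03 2.8 1;-0.29 -0.184 0.03 2.8 1;-0.29 -0.184 0.03 2.8 1;-0.29 -0.184 0.03 2.8 1;-0.29 -0.184 0.03 2.8 1"

```text
clock: 2.3
position: [0.4639, -0.2743, 0.2007]
eef_rot: [-0.001, 0.566, 0.825, 0.0]
force: [-0.2, 0.9, 1.0]
finger_gap: 0.0854
gripper_force: 0.0
```

```bash
python3 - <<'E'
from h import *
a=get_image("wrist"); np.savez("w1.npz",**a)
rel([.463,-.278,.2],21)
cv2.imwrite("pics/w1.png",np.clip(a["frame"].astype(float)*1.6,0,255).astype(np.uint8)); print(np.round(a["T"],3).tolist())
E
```

```text
t 2.35 pos [ 0.4642 -0.2738  0.2009] yaw 21.16 shift [-0.0035 -0.0026  0.0009] turn 0.03 gap 0.08560211173408497 tilt [-4.0e-04  1.7e-03 -1.0e+00]
[[0.933, -0.348, -0.094, 0.439], [0.36, 0.9, 0.244, -0.212], [-0.001, -0.262, 0.965, 0.344], [0.0, 0.0, 0.0, 1.0]]
```

View pics/w1.png

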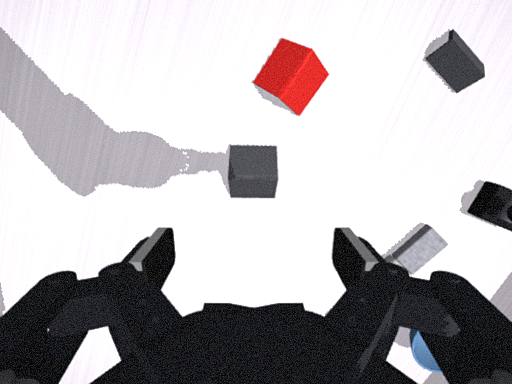

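The wrist view shows the wide angle at cols 228–278, rows 145–197, with its ridge near row 168, along the image x axis (tool y). I'll refine from that.

```bash
python3 - <<'E'
from h import *
a=dict(np.load("w1.npz")); f=a["frame"]
g=cv2.GaussianBlur(f,(3,3),0).max(2); roi=g[130:212,212:295]
m=np.zeros(g.shape,np.uint8); m[130:212,212:295]=(roi<70)*255
m=cv2.morphologyEx(m,cv2.MORPH_OPEN,np.ones((3,3)))
c=quad(a,m); print(cv2.boundingRect(c),cv2.contourArea(c))
p=cv2.approxPolyDP(c,2,True)[:,0]; print(p.tolist())
# left/right extents per row & brightness profile
for v in range(142,202,3):
    xs=np.where(m[v])[0]; print(v,(xs.min(),xs.max()) if len(xs) else None, round(float(g[v,238:268].mean()),1))
E
```

```text
(228, 146, 49, 51) 2265.0
[[231, 146], [228, 172], [231, 195], [273, 196], [276, 182], [275, 147]]
142 None 172.8
145 None 108.8
148 (np.int64(231), np.int64(275)) 54.5
151 (np.int64(230), np.int64(275)) 56.0
154 (np.int64(230), np.int64(275)) 55.9
157 (np.int64(230), np.int64(275)) 56.8
160 (np.int64(229), np.int64(275)) 55.7
163 (np.int64(229), np.int64(275)) 56.3
166 (np.int64(229), np.int64(275)) 55.9
169 (np.int64(229), np.int64(276)) 56.2
172 (np.int64(228), np.int64(276)) 56.0
175 (np.int64(228), np.int64(276)) 60.9
178 (np.int64(228), np.int64(276)) 56.9
181 (np.int64(229), np.int64(276)) 50.9
184 (np.int64(229), np.int64(275)) 50.7
187 (np.int64(230), np.int64(275)) 51.2
190 (np.int64(230), np.int64(274)) 51.3
193 (np.int64(230), np.int64(274)) 51.2
196 (np.int64(232), np.int64(273)) 54.7
199 None 170.7
```

```bash
python3 - <<'E'
from h import *
a=dict(np.load("w1.npz"))
q=[onz(a,p,.0035) for p in ((230,145.5),(275.7,145.5),(274.3,197),(230.3,197))]
r=[onz(a,p,.039) for p in ((228,175.5),(276.7,175.5))]
q=np.array(q);r=np.array(r)
print(np.round(q,4),np.round(r,4)); n=np.linalg.norm
print(n(q[0]-q[1]),n(q[2]-q[3]),n(q[0]-q[3]),n(q[1]-q[2]),n(r[0]-r[1]))
print(q.mean(0),r.mean(0))
for A,B in ((q[0],q[1]),(q[3],q[2]),r): print(np.degrees(np.arctan2(*(B-A)[1::-1])))
print("across", [np.degrees(np.arctan2(*(B-A)[1::-1]))+90 for A,B in ((q[0],q[3]),(q[1],q[2]))])
c=(q.mean(0)+r.mean(0))/2
rel([c[0],c[1],.2],21)
E
```

```text
[[ 0.4245 -0.2579  0.0035]
 [ 0.479  -0.2369  0.0035]
 [ 0.5035 -0.3013  0.0035]
 [ 0.4483 -0.3226  0.0035]] [[ 0.4358 -0.2871  0.039 ]
 [ 0.4893 -0.2664  0.039 ]]
0.058394464590224515 0.05917161801253832 0.06889130013013225 0.06887282484351519 0.057384069850133626
[ 0.46383007 -0.27966805  0.0035    ] [ 0.46254824 -0.27677331  0.039     ]
21.113697743705206
21.123227882414298
21.118608483015663
across [np.float64(20.15402910859484), np.float64(20.800333623844224)]
t 2.35 pos [ 0.4642 -0.2738  0.2009] yaw 21.16 shift [-0.0038 -0.0025  0.0009] turn 0.03 gap 0.08560211173408497 tilt [-4.0e-04  1.7e-03 -1.0e+00]
```

Request:
play_rows --moves "-0.004 -0.002 0.05 0 1;-0.004 -0.002 0.1 0 1;-0.004 -0.002 0.14 0 1;-0.004 -0.002 0.17 0 1;-0.004 -0.002 0.185 0 1;-0.004 -0.002 0.193 0 1;-0.004 -0.002 0.193 0 1" --squeeze 50

```text
clock: 3.05
position: [0.4639, -0.2796, 0.0083]
eef_rot: [-0.0, 0.566, 0.824, 0.0]
force: [0.2, 0.1, -0.4]
finger_gap: 0.0856
gripper_force: 0.0
```

```bash
python3 - <<'E'
from h import *
rel([.463,-.278,.008],21)
E
```

```text
t 3.05 pos [ 0.4639 -0.2796  0.0083] yaw 21.07 shift [ 0.0018 -0.0003  0.0003] turn 0.01 gap 0.08561918092044805 tilt [ 2.e-04  5.e-04 -1.e+00]
```

Request:
play_rows --moves "0 0 0 0 -0.2;0 0 0 0 -0.5;0 0 0 0 -0.8;0 0 0 0 -1;0 0 0 0 -1;0 0 0 0 -1;0 0 0 0 -1;0 0 0 0 -1;0 0 0 0 -1;0 0 0 0 -1" --squeeze 50

```text
clock: 4.05
position: [0.4649, -0.2812, 0.0103]
eef_rot: [0.002, 0.567, 0.824, 0.001]
force: [-0.7, 1.7, 6.2]
finger_gap: 0.0584
gripper_force: 52.6
```

Request:
play_rows --moves "0 0 -0.01 0 -1;0 0 -0.03 0 -1;0 0 -0.07 0 -1;0 0 -0.11 0 -1;0 0 -0.14 0 -1;0 0 -0.14 0 -1;0 0 -0.14 0 -1"

```text
clock: 4.75
position: [0.4634, -0.2802, 0.1489]
eef_rot: [0.0, 0.566, 0.824, 0.001]
force: [0.2, -0.3, -2.2]
finger_gap: 0.0588
gripper_force: 55.0
```

```bash
python3 - <<'E'
from h import *
a=get_image("wrist"); np.savez("w2.npz",**a)
rel([.463,-.1,.15],10);rel([.52,.05,.15],-8);rel([.586,.248,.15],-33)
cv2.imwrite("pics/w2.png",np.clip(a["frame"].astype(float)*1.8,0,255).astype(np.uint8)); print(read_state()["force"])
E
```

```text
t 4.8 pos [ 0.4624 -0.2796  0.1476] yaw 20.99 shift [ 0.1674  0.0649 -0.0022] turn 2.2 gap 0.059232533850035476 tilt [-0.0013  0.0014 -1.    ]
t 4.8 pos [ 0.4624 -0.2796  0.1476] yaw 20.99 shift [ 0.2871  0.1718 -0.0021] turn 5.8 gap 0.059232533850035476 tilt [-0.0013  0.0014 -1.    ]
t 4.8 pos [ 0.4624 -0.2796  0.1476] yaw 20.99 shift [ 0.4483  0.3044 -0.0019] turn 10.8 gap 0.059232533850035476 tilt [-0.0013  0.0014 -1.    ]
[ 0.27072347 -0.49603843 -1.91012567]
```

View pics/w2.png

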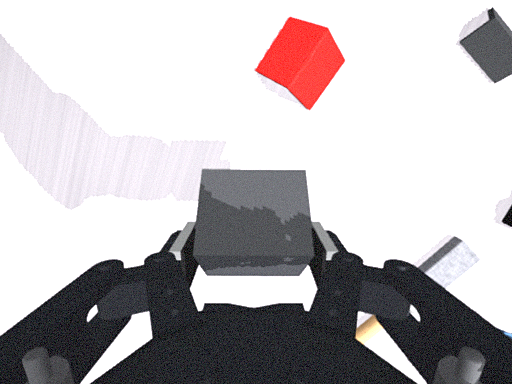

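The wrist view shows the angle held level between the pads: far toe at row 170 (cols 202–305), ridge near row 260, near toe at row 274. Next is its pose in the tool frame by PnP.

```bash
python3 - <<'E'
from h import *
from scipy.spatial.transform import Rotation as R
a=dict(np.load("w2.npz")); f=a["frame"]
g=cv2.GaussianBlur(f,(3,3),0).max(2)
gg=g[:,250:262].mean(1); print([int(x) for x in gg[164:176]],[int(x) for x in gg[250:280]])
for v in (170,173,180,195,210,262,265,268,271,273):
    xs=np.where(f[v].max(1)<75)[0]; xs=xs[(xs>185)&(xs<320)]; print(v,xs.min() if len(xs) else 0,xs.max() if len(xs) else 0)
for row in (255,259,262,265,268,271,274): print(row,[int(x) for x in g[row,186:210]],[int(x) for x in g[row,298:320]])
E
```

```text
[196, 196, 197, 196, 181, 138, 88, 68, 68, 69, 70, 70] [49, 49, 50, 50, 48, 45, 41, 40, 41, 42, 42, 42, 42, 41, 41, 43, 50, 59, 63, 63, 63, 63, 62, 60, 61, 93, 152, 191, 198, 197]
170 202 289
173 202 305
180 201 305
195 199 307
210 198 309
262 186 319
265 186 319
268 186 319
271 186 319
273 186 319
255 [18, 17, 18, 19, 20, 19, 25, 38, 46, 45, 43, 43, 45, 46, 45, 43, 43, 44, 45, 47, 46, 44, 44, 46] [45, 45, 47, 47, 46, 47, 49, 47, 45, 45, 46, 47, 48, 49, 47, 42, 33, 22, 16, 17, 19, 16]
259 [18, 18, 18, 17, 16, 17, 20, 21, 20, 26, 35, 41, 42, 38, 39, 43, 45, 44, 42, 41, 40, 40, 42, 42] [40, 40, 40, 42, 43, 42, 42, 43, 42, 40, 41, 43, 38, 30, 21, 17, 16, 17, 17, 14, 17, 21]
262 [20, 21, 19, 19, 20, 17, 16, 17, 18, 16, 15, 23, 32, 39, 42, 43, 42, 41, 42, 44, 45, 44, 42, 40] [42, 43, 42, 41, 40, 41, 42, 42, 41, 41, 39, 32, 23, 20, 19, 18, 17, 20, 22, 21, 18, 17]
265 [18, 15, 16, 19, 19, 19, 18, 18, 15, 13, 17, 35, 79, 101, 72, 43, 38, 38, 39, 41, 41, 41, 42, 42] [56, 57, 58, 59, 61, 62, 62, 64, 82, 106, 95, 52, 22, 18, 18, 18, 14, 12, 11, 13, 18, 19]
268 [18, 18, 17, 17, 17, 18, 19, 16, 14, 18, 50, 120, 183, 200, 177, 128, 73, 44, 39, 41, 43, 42, 37, 39] [65, 63, 63, 63, 60, 63, 89, 135, 177, 199, 195, 150, 78, 27, 14, 16, 17, 17, 19, 21, 18, 15]
271 [20, 15, 16, 19, 18, 19, 19, 16, 17, 50, 123, 187, 203, 199, 198, 199, 185, 140, 87, 59, 55, 61, 64, 63] [64, 62, 60, 69, 105, 153, 187, 200, 200, 199, 200, 191, 152, 85, 32, 14, 15, 18, 19, 19, 19, 17]
274 [18, 16, 17, 17, 18, 17, 13, 14, 46, 121, 186, 202, 198, 197, 197, 197, 198, 198, 188, 151, 100, 70, 64, 63] [62, 80, 121, 165, 191, 199, 200, 199, 197, 197, 197, 198, 191, 153, 89, 38, 19, 16, 16, 17, 17, 16]
```

```bash
python3 - <<'E'
from h import *
from scipy.spatial.transform import Rotation as R
a=dict(np.load("w2.npz"))
O=np.array([[-30,35.4,3.5],[30,35.4,3.5],[-30,0,39],[30,0,39],[-30,-35.4,3.5],[30,-35.4,3.5]])/1000
I=np.array([[201.5,169.4],[305.6,169.4],[192.8,254.7],[314,254.7],[206.5,275.5],[298.3,275.5]])
ok,rv,tv=cv2.solvePnP(O,I,a["mtx"],a["dist"],flags=cv2.SOLVEPNP_SQPNP)
ok,rv,tv=cv2.solvePnP(O,I,a["mtx"],a["dist"],rv,tv,True)
pr=cv2.projectPoints(O,rv,tv,a["mtx"],a["dist"])[0][:,0]; print(np.round(pr-I,2).tolist())
D=np.diag([1,-1,-1.]); T=a["T"]
Rw=T[:3,:3]@D@cv2.Rodrigues(rv)[0]; tw=T[:3,:3]@(D@tv.ravel())+T[:3,3]
s=read_state();q=s["eef_rot"];M=R.from_quat([q[1],q[2],q[3],q[0]]).as_matrix()
print("world origin",tw,"\n",np.round(Rw,3)); 
print("in tool: origin",M.T@(tw-s["position"]),"ridge top",M.T@(tw+Rw@[0,0,.039]-s["position"]),"\n",np.round(M.T@Rw,3), "cam in tool",M.T@(T[:3,3]-s["position"]))
E
```

```text
[[0.39, -0.28], [-0.85, 0.26], [-0.46, -0.02], [0.66, 0.18], [0.31, -0.13], [-0.06, -0.06]]
world origin [ 0.46197412 -0.27978955  0.13658259] 
 [[ 0.936 -0.352  0.008]
 [ 0.352  0.936  0.002]
 [-0.009  0.001  1.   ]]
in tool: origin [-7.02594086e-05 -5.05937950e-04  1.09694727e-02] ridge top [-2.59077062e-05 -2.00250798e-04 -2.80293040e-02] 
 [[-0.007  1.     0.001]
 [ 1.     0.007  0.008]
 [ 0.008  0.001 -1.   ]] cam in tool [ 0.06633167 -0.00067405 -0.14394435]
```

Request:
play_rows --moves "0.167 0.065 0 2.2 -1;0.167 0.065 0 2.2 -1;0.167 0.065 0 2.2 -1;0.167 0.065 0 2.2 -1;0.287 0.172 0 5.8 -1;0.287 0.172 0 5.8 -1;0.287 0.172 0 5.8 -1;0.287 0.172 0 5.8 -1;0.287 0.172 0 5.8 -1"

```text
clock: 5.7
position: [0.5203, 0.053, 0.1463]
eef_rot: [-0.001, 0.752, 0.659, -0.002]
force: [-0.1, -0.3, -2.2]
finger_gap: 0.0589
gripper_force: 54.9
```

```bash
python3 - <<'E'
from h import *
rel([.586,.248,.15],-33)
# pull-back view point: 70 mm short
rel([.52,.18,.16],-33)
E
```

```text
t 5.7 pos [0.5203 0.053  0.1463] yaw -7.57 shift [ 0.2019  0.0394 -0.0042] turn 5.09 gap 0.05887742445555706 tilt [-0.0033 -0.0013 -1.    ]
t 5.7 pos [0.5203 0.053  0.1463] yaw -7.57 shift [ 0.1258 -0.0171 -0.0139] turn 5.09 gap 0.05887742445555706 tilt [-0.0033 -0.0013 -1.    ]
```

Request:
play_rows --moves "0.02 0 -0.02 1.3 -1;0.06 -0.005 -0.04 2.6 -1;0.1 -0.015 -0.04 3.9 -1;0.11 -0.02 -0.04 5.1 -1;0.11 -0.02 -0.04 5.1 -1;0.11 -0.02 -0.04 5.1 -1;0.11 -0.02 -0.04 5.1 -1;0.11 -0.02 -0.04 5.1 -1"

```text
clock: 6.5
position: [0.5168, 0.1581, 0.188]
eef_rot: [0.0, 0.882, 0.472, -0.0]
force: [0.6, -1.0, -3.4]
finger_gap: 0.0584
gripper_force: 55.0
```

```bash
python3 - <<'E'
from h import *
rel([.586,.248,.15],-33)
a=get_image("wrist"); np.savez("w3.npz",**a)
cv2.imwrite("pics/w3.png",cv2.resize(np.clip(a["frame"].astype(float)*1.8,0,255).astype(np.uint8),(768,576)))
E
```

```text
t 6.5 pos [0.5168 0.1581 0.188 ] yaw -33.7 shift [0.1132 0.0077 0.0379] turn -0.14 gap 0.05843104238107329 tilt [-5.e-04 -8.e-04 -1.e+00]
```

View pics/w3.png

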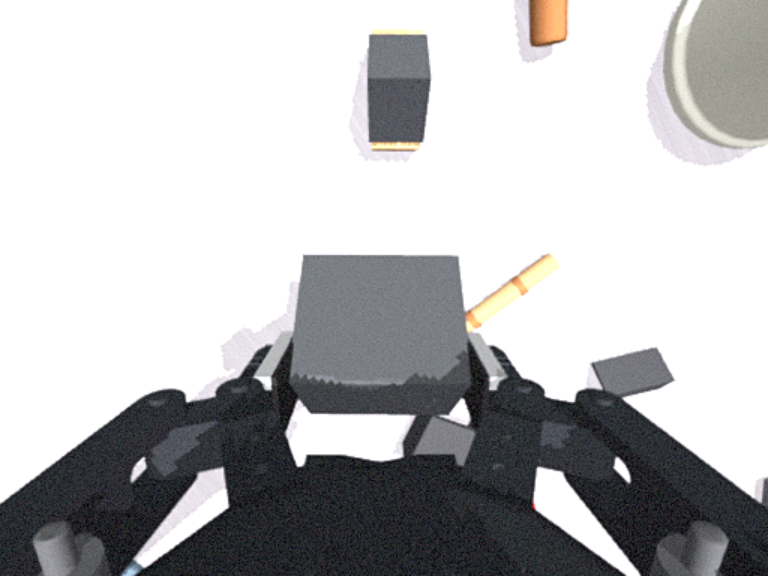

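The wrist view shows the saddle at native px cols 246–286, rows 22–95, with its ridge near row 52. The held part is below it and clear.

```bash
python3 - <<'E'
from h import *
a=dict(np.load("w3.npz")); f=a["frame"]; g=cv2.GaussianBlur(f,(3,3),0)
m=np.zeros(g.shape[:2],np.uint8); m[10:105,232:300]=(g[10:105,232:300,2]<75)*255
c=quad(a,m); print(cv2.boundingRect(c),cv2.approxPolyDP(c,1.5,True)[:,0].tolist())
r=g[...,2].astype(int)
print([int(x) for x in r[15:30,255:278].mean(1)],[int(x) for x in r[40:62,255:278].mean(1)],[int(x) for x in r[88:100,255:278].mean(1)])
def sub(v,u0,u1,th):  # crossing col
    p=r[v-1:v+2].mean(0); 
    for u in range(u0,u1,1 if u1>u0 else -1):
        d=1 if u1>u0 else -1
        if p[u]>=th>p[u+d]: return u+d*(p[u]-th)/(p[u]-p[u+d])
for v in (24,27,32,38,44,50,53,56,62,70,78,86,90,93): print(v,sub(v,236,265,85),sub(v,296,270,85))
E
```

```text
(245, 24, 42, 71) [[247, 24], [245, 52], [246, 93], [279, 94], [281, 93], [286, 54], [283, 24]]
[184, 184, 184, 183, 182, 184, 183, 153, 97, 65, 64, 65, 66, 67, 66] [66, 67, 67, 67, 66, 67, 67, 66, 66, 67, 67, 62, 54, 48, 46, 47, 47, 47, 47, 47, 47, 47] [48, 48, 48, 47, 46, 51, 81, 129, 165, 185, 174, 131]
24 246.5679012345679 283.15841584158414
27 246.16666666666666 283.6136363636364
32 245.75247524752476 284.19354838709677
38 245.29032258064515 284.82089552238807
44 245.06896551724137 285.38532110091745
50 244.89795918367346 286.11764705882354
53 244.656 286.24375
56 244.64166666666668 286.0168539325843
62 244.75925925925927 285.2283950617284
70 245.06521739130434 284.2181818181818
78 245.2680412371134 283.25
86 245.47222222222223 282.2951807228916
90 245.59016393442624 281.9
93 245.8252427184466 281.1678832116788
```

```bash
python3 - <<'E'
from h import *
a=dict(np.load("w3.npz"))
I=np.array([[246.5,22.9],[283.2,22.9],[244.6,52.2],[286.3,52.2],[245.8,94.6],[281.1,94.6]])
Z=[.0285,.0285,.064,.064,.0285,.0285]
W=np.array([onz(a,p,z) for p,z in zip(I,Z)])
O=np.array([[-20,35.4,28.5],[20,35.4,28.5],[-20,0,64],[20,0,64],[-20,-35.4,28.5],[20,-35.4,28.5]])/1000
A=O[:,:2]-O[:,:2].mean(0); B=W[:,:2]-W[:,:2].mean(0); H=A.T@B
th=np.arctan2(H[0,1]-H[1,0],H[0,0]+H[1,1]); c=W[:,:2].mean(0)
Rr=np.array([[np.cos(th),-np.sin(th)],[np.sin(th),np.cos(th)]])
print("center",c,"yaw",np.degrees(th),"resid mm (saddle frame)\n",np.round(1000*(B@Rr-A),1))
ok,rv,tv=cv2.solvePnP(O,I,a["mtx"],a["dist"],flags=cv2.SOLVEPNP_SQPNP)
D=np.diag([1,-1,-1.]);T=a["T"]
Rw=T[:3,:3]@D@cv2.Rodrigues(rv)[0];print("pnp",T[:3,:3]@(D@tv.ravel())+T[:3,3],np.degrees(np.arctan2(Rw[1,0],Rw[0,0])))
rel([*c,.188],np.degrees(th))
E
```

```text
center [0.59335131 0.25392714] yaw -34.10783690271921 resid mm (saddle frame)
 [[ 1.4 -0.4]
 [-1.  -0. ]
 [ 0.6 -0.3]
 [-0.9  0.1]
 [ 0.8  0.1]
 [-0.9  0.5]]
pnp [ 0.59446415  0.2547438  -0.00571321] -34.106320788948125
t 6.55 pos [0.5168 0.1586 0.1881] yaw -33.67 shift [1.217e-01 1.080e-02 1.000e-04] turn 0.09 gap 0.05895418648715797 tilt [-3.e-04 -4.e-04 -1.e+00]
```

Request:
play_rows --moves "0.04 0.004 0 0.1 -1;0.08 0.008 0 0.1 -1;0.11 0.011 0 0.1 -1;0.122 0.011 0.02 0.1 -1;0.122 0.011 0.06 0.1 -1;0.122 0.011 0.09 0.1 -1;0.122 0.011 0.1 0.1 -1;0.122 0.011 0.1 0.1 -1;0.122 0.011 0.1 0.1 -1;0.122 0.011 0.1 0.1 -1"

```text
clock: 7.55
position: [0.5952, 0.2567, 0.0907]
eef_rot: [0.0, 0.883, 0.469, 0.002]
force: [0.4, -0.8, -1.2]
finger_gap: 0.0586
gripper_force: 55.0
```

```bash
python3 - <<'E'
from h import *
rel([.5934,.2539,.043],-34.1); print(read_state()["force"],read_state()["moment"])
b=get_image("scene"); t=get_image("top")
def c(im,P,r=40):
    u,v=[int(x) for x in proj(im,P)]; u=max(u,r); v=max(v,r)
    return np.clip(cv2.resize(im["frame"][v-r:v+r,u-r:u+r],(400,400),interpolation=cv2.INTER_CUBIC)*1.6,0,255).astype(np.uint8)
P=[.593,.254,.06]
cv2.imwrite("pics/p1.png",np.hstack([c(b,P),c(t,P)]))
E
```

```text
t 7.55 pos [0.5952 0.2567 0.0907] yaw -34.04 shift [-0.0035 -0.      0.0477] turn 0.01 gap 0.05856549373617924 tilt [ 0.0039  0.0019 -1.    ]
[ 0.4480572  -0.75506986 -1.22547998] [0.03004841 0.01472754 0.04305194]
```

View pics/p1.png

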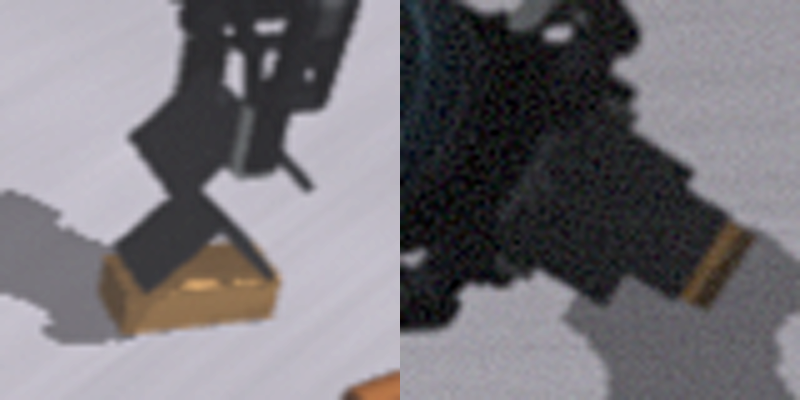

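Aligned so far: the scene crop shows the held tent squarely above the stub, toes still above its ridge. I'll descend slowly with a small correction.

Request:
play_rows --moves "-0.002 0 0.008 0 -1;-0.002 0 0.015 0 -1;-0.002 0 0.02 0 -1;-0.002 0 0.02 0 -1;-0.002 0 0.02 0 -1;-0.002 0 0.02 0 -1"

```text
clock: 8.25
position: [0.5923, 0.2548, 0.0684]
eef_rot: [0.0, 0.883, 0.469, 0.0]
force: [0.0, -0.3, -3.0]
finger_gap: 0.0592
gripper_force: 55.0
```

```bash
python3 - <<'E'
from h import *
rel([.5934,.2539,.043],-34.1); print(read_state()["force"],read_state()["moment"])
E
```

```text
t 8.25 pos [0.5923 0.2548 0.0684] yaw -34.01 shift [-0.0002  0.0014  0.0254] turn 0.02 gap 0.059150477036659106 tilt [ 3.e-04  0.e+00 -1.e+00]
[ 0.01082302 -0.25061933 -2.9988615 ] [ 0.04257139  0.03731069 -0.02985127]
```

Request:
play_rows --moves "0 0 0 0 -1"

```text
clock: 8.35
position: [0.5924, 0.2549, 0.0686]
eef_rot: [0.0, 0.883, 0.469, 0.0]
force: [0.5, -0.1, -1.9]
finger_gap: 0.0588
gripper_force: 55.0
```

```bash
python3 - <<'E'
from h import *
rel([.5934,.2539,.043],-34.1)
E
```

```text
t 8.35 pos [0.5924 0.2549 0.0686] yaw -34.02 shift [-0.0003  0.0013  0.0256] turn 0.02 gap 0.058758979010419675 tilt [ 6.e-04  2.e-04 -1.e+00]
```

Request:
play_rows --moves "0 0.0015 0.005 0 -1;0 0.0015 0.01 0 -1;0 0.0015 0.014 0 -1;0 0.0015 0.018 0 -1;0 0.0015 0.021 0 -1;0 0.0015 0.021 0 -1"

```text
clock: 8.95
position: [0.5928, 0.2538, 0.0465]
eef_rot: [-0.0, 0.883, 0.469, -0.001]
force: [-0.6, 0.4, -2.0]
finger_gap: 0.059
gripper_force: 55.0
```

```bash
python3 - <<'E'
from h import *
rel([.5934,.2539,.043],-34.1); print(read_state()["force"],read_state()["moment"])
E
```

```text
t 8.95 pos [0.5928 0.2538 0.0465] yaw -34.01 shift [0.0004 0.0005 0.0035] turn 0.02 gap 0.05902210779659415 tilt [-1.2e-03 -6.0e-04 -1.0e+00]
[-0.61157353  0.41978065 -1.96016617] [-0.01383315  0.05901335 -0.01950453]
```

No contact yet. The rest goes in small steps.

Request:
play_rows --moves "0 0.0005 0.001 0 -1;0 0.0005 0.002 0 -1;0 0.0005 0.002 0 -1"

```text
clock: 9.25
position: [0.5938, 0.2537, 0.0453]
eef_rot: [-0.0, 0.883, 0.469, 0.0]
force: [0.6, -0.2, -2.2]
finger_gap: 0.0588
gripper_force: 55.0
```

Request:
play_rows --moves "0 0 0.001 0 -1;0 0 0.0015 0 -1;0 0 0.0015 0 -1"

```text
clock: 9.55
position: [0.5936, 0.2537, 0.0437]
eef_rot: [-0.0, 0.883, 0.469, -0.0]
force: [-0.6, 0.3, -2.9]
finger_gap: 0.0587
gripper_force: 55.0
```

Request:
play_rows --moves "0 0 0.001 0 -1;0 0 0.001 0 -1"

```text
clock: 9.75
position: [0.5939, 0.2537, 0.0429]
eef_rot: [0.0, 0.883, 0.469, 0.0]
force: [0.1, -0.1, -2.0]
finger_gap: 0.0589
gripper_force: 55.1
```

Request:
play_rows --moves "0 0 0.001 0 -1;0 0 0.001 0 -1;0 0 0.001 0 -1"

```text
clock: 10.05
position: [0.5939, 0.2537, 0.0428]
eef_rot: [-0.0, 0.883, 0.469, 0.0]
force: [-2.1, -0.8, 4.7]
finger_gap: 0.059
gripper_force: 55.7
```

Request:
play_rows --moves "0 0 0.001 0 -1;0 0 0.001 0 -1;0 0 0.001 0 -1"

```text
clock: 10.35
position: [0.5939, 0.2538, 0.0428]
eef_rot: [-0.001, 0.883, 0.469, -0.0]
force: [-5.2, -1.3, 9.2]
finger_gap: 0.0587
gripper_force: 56.2
```

Request:
play_rows --moves "0 0 0 0 -1;0 0 0 0 0.5;0 0 0 0 1;0 0 0 0 1;0 0 0 0 1;0 0 0 0 1;0 0 0 0 1;0 0 0 0 1"

```text
clock: 11.15
position: [0.5937, 0.2537, 0.0407]
eef_rot: [0.0, 0.883, 0.469, -0.0]
force: [-0.2, 0.5, 0.5]
finger_gap: 0.0855
gripper_force: 0.0
```

Request:
play_rows --moves "0 0 -0.01 0 1;0 0 -0.03 0 1;0 0 -0.07 0 1;0 0 -0.11 0 1;-0.05 0 -0.145 0 1;-0.1 0 -0.145 0 1;-0.122 0 -0.145 0 1;-0.122 0 -0.145 0 1;-0.122 0 -0.145 0 1"

```text
clock: 12.05
position: [0.5255, 0.1521, 0.1866]
eef_rot: [-0.001, 0.883, 0.468, 0.001]
force: [0.4, 0.5, -0.7]
finger_gap: 0.0855
gripper_force: 0.0
```

```bash
python3 - <<'E'
from h import *
rel([.5934,.2539,.043],-34.1)
a=get_image("wrist"); np.savez("w4.npz",**a); b=get_image("scene")
u,v=[int(x) for x in proj(b,[.593,.254,.05])]
e=lambda p:np.clip(cv2.resize(p,(400,400),interpolation=cv2.INTER_CUBIC)*1.6,0,255).astype(np.uint8)
cv2.imwrite("pics/p2.png",np.hstack([e(b["frame"][v-32:v+32,u-32:u+32]),e(a["frame"][0:120,205:325])]))
E
```

```text
t 12.05 pos [0.5255 0.1521 0.1866] yaw -34.13 shift [ 0.122  -0.0008  0.1439] turn -0.01 gap 0.08549923738802394 tilt [ 8.0e-04  2.4e-03 -1.0e+00]
```

View pics/p2.png

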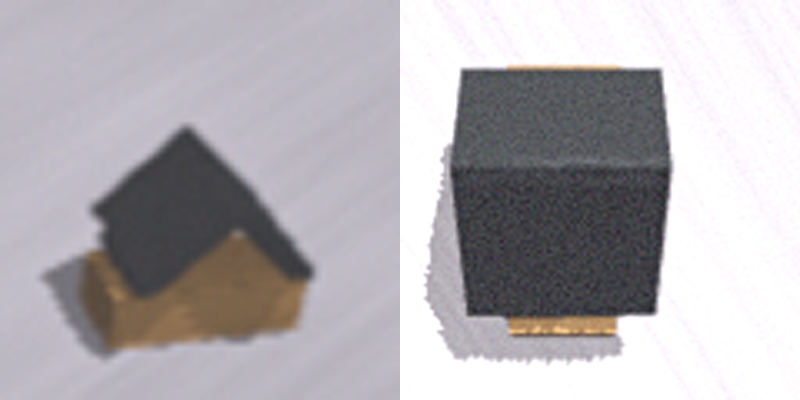

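The wrist crop shows the part square on the saddle, with the timber centred under its toes (timber cols 508–616, toe cols 468–657, offset under 0.5 mm). Contact came at the expected home height, and the gripper is clear.

```bash
python3 - <<'E'
from h import *
print(sign_off())
E
```

```text
the job is handed in; nothing more can be done
None
```

The wide steel angle is nested ridge up on the stub, centred along its length to within about 0.5 mm and released; the bystanders were not touched, and the job was handed in at about 12 s.

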